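# Roll a cap strip home on a deep-well block

### The arm

A 7-joint arm with a two-finger parallel gripper is mounted at the origin on the work surface. World frame = base frame: x ahead of the robot, y to its left, z up, the work surface at z = 0. Lengths are in mm, angles in rad, forces in N, time in s.
With the tool pointing down it reaches from about 400 to 875 mm from the base axis. Payload 4.4 kg.
Tool frame: the origin (TCP) lies between the finger pads; the fingertips stand 22 mm ahead of it and the grasp point (between the pads) lies 3 mm ahead of it; z points along the fingers, y is the line along which they close (so a half turn about z gives the same grasp; the last joint's range is limited). The gripper opens to 85 mm and grips with 20 to 120 N. Pads are 22 mm wide; open, the fingers measure 114 mm over their backs; the gripper's body (76 mm by 85 mm) begins 54 mm behind the grasp point. The pads swing forward as they close: fully open they stand 13 mm farther back than shut.
Start: joints at [1.094, 0.628, 0.038, 1.517, -0.027, 0.996, -0.02], TCP at [259.6, -595.924, 253.313] pointing down, gripper open.
Joint ranges: [-3.06, 3.06], [-0.37, 2.12], [-1.25, 1.32], [0.18, 2.47], [-1.1, 4.24], [0.23, 1.98], [-2.94, 2.94]. Speed limits (rad/s): [2.57, 2.57, 3.14, 3.14, 3.14, 3.14, 3.14].

### API

Orientations are given as [roll, pitch, yaw] about the fixed x, y, z axes, in that order (R = Rz(yaw) Ry(pitch) Rx(roll)).
In Python, from cell import ctrl gives the robot as it stands.
- The arm moves only by the tool step_arm, never from a script. Its argument "plan" is a list of rows, each an object of numbers: "dx", "dy", "dz": the shift along the tool's x, y, z scaled (see below); "ax", "ay", "az": the turn, a rotation vector about the tool's x, y, z scaled (see below); "gripper": the opening, from 0 (shut) to 1 (fully open). A call has 1 to 20 rows; each row shifts and turns the commanded pose from where the row before left it, along the tool's axes as they then stand; what a row does not reach is not made up. The controller multiplies each number of a shift by 0.3 m and each number of a turn by 90 degrees. A row lasts 1/8 s, in which the tool goes at most 62.5 mm and 10.7 degrees, less where a joint would pass 70% of its speed; a pose out of reach is approached as far as the arm can. A call with a number of a shift or a turn outside -1 to 1 is refused whole. A call with a gripper value outside its range is refused whole. The fingers move at their own pace and stop on an object; the grip force is fixed at half the most. Time passes only in rows, so rows that do not move let the fingers close. It gives the time, the measured TCP pose, the force, the opening and the grip force at its end, in the units of the state.
- ctrl.read_state(): the state, without advancing time (a new reading comes with each control period).
- ctrl.get_image(name): name is "scene" or "side" or "wrist"; returns a dict with "color" (384x512x3 uint8, red, green, blue), "range_z" (384x512 float32, mm along the optical axis (not along the pixel's ray), 0 where there is no reading), "fx", "fy", "cx", "cy" (pixels), "T" (4x4, takes a point from camera to world coordinates); the wrist camera has in their place "T_tool_cam" (4x4, takes a point from camera to tool coordinates, whose origin is the TCP and whose axes are the flange's). Camera axes: x right, y down, z forward; pixel columns grow to the right and rows downward; lengths in mm; the calibration is good to about 2 mm. A picture is of the moment at which its call begins: read the wrist's pose just before it.
- ctrl.finish_job(): hands the job in; it is judged then, once.
The state is a dict: "clock": time; "qpos": joint angles; "qd": joint speeds; "tau": joint torques, N m; "eef_pos": TCP position; "tool_rot": TCP orientation; "force": force on the tool from outside, world axes, zero at the start; "torque": the same for the moment, N m; "width": finger opening in mm; "gripper_force": force on a finger pad.
Only numpy, scipy, OpenCV 4.12 (cv2) and the standard library are available. Lean on these libraries where they do the work, as an engineer would, in place of code of your own. Each camera call takes 0.05 s, during which the arm holds its last target. There are 200 camera calls.

### The job

One of the two sample blocks on the lab bench has a single strip of four caps along one end, and the caps still stand proud of their wells. Take the roller (the tool with the wheel and the square black handle) from its stand and roll it firmly along the strip so that all four caps are pressed fully home, using only the roller on the caps and not the fingers. Then hang the roller back upright in its stand and let go.

Things in the scene. Friction and masses are not known exactly. Their poses are not given: they have to be found in the camera images.
- roller: Hand roller, about 0.34 kg. Origin: bottom of wheel; z up. Wheel 36 dia x 30 mm, axle along x, rolls along y; fork 40 mm wide. Guard plate 74 (x) x 70 mm, z 54 to 60 mm; on it the handle 30 (x) x 24 (y) mm up to z 112: grip across the 24 mm (y) just over the guard. Wheel and fork are sprung, yield up to 10 mm (12 N, rising to 18 N); 3 to 8 mm is firm pressure. Half a turn about z is the same.
- stand: Roller's fixed holder: square clear plastic tube, open on top, mouth 54 (x) x 50 (y) mm, walls 5 mm, rim 64 mm above the bench, foot 100 x 100 mm. Origin on the bench under its centre, z up. The roller hangs in it, guard plate on the rim, its origin 10 mm above the bench, its x along the stand's x (either way). A like stand holds a tamper with a ball knob, not needed.
- strip_seat (a point): Mid strip on the fixed grey block, at the height of cap tops when home (50 mm above bench, 2 mm above block). y along strip, x towards the rest of the block, z up. Four square 17 mm white caps at y = -27, -9, 9, 27 mm, at first up to 6 mm above this. Block edges x = -18.5, 108.5, y = -42.5, 42.5 mm; other wells open. The other block has all wells capped, home.
- cap0 (a joint): How far the cap at y = -27 mm is pressed in, m: 0 proud, 0.006 fully home. It resists with 3 N and stays where it is pushed.
- cap1 (a joint): The same for the cap at y = -9 mm.
- cap2 (a joint): The same for the cap at y = 9 mm.
- cap3 (a joint): The same for the cap at y = 27 mm.
- roller_wheel (a joint): Turn of the roller's wheel on its axle, rad, free either way: 1 rad is 18 mm rolled.
Things that resemble listed ones, but are neither listed nor needed, are in the scene too. What is shaped like the roller but green or pink is not meant. Leave any orange look-alike of the part that bears strip_seat alone.

How it is judged (in metres and radians):
On the way, in this order (a step that is already met when the one before it is completed fails the run):
1. the roller is lifted clear of its stand (z of roller in the frame of stand above 0.07 m), for 0.1 s.
2. all four caps are pressed in by at least 4 of their 6 mm, the wheel having rolled (turned 1.2 rad or more, about 22 mm) (value of joint each of cap0, cap1, cap2, cap3 above 0.004 m and (value of joint roller_wheel above 1.2 rad or value of joint roller_wheel below -1.2 rad)), for 0.1 s.
At the end, for the whole second after the job is handed in: All four caps are pressed in by at least 4 of their 6 mm; the roller hangs in its own stand, guard on the rim (origin within 15 mm of the stand's axis and at most 16 mm above the bench), upright within 10 degrees and at rest (value of joint each of cap0, cap1, cap2, cap3 above 0.004 m and horizontal distance between roller and stand below 0.015 m and z of roller in the frame of stand below 0.016 m and angle between roller's own z axis and vertical below 0.17 rad and linear speed of roller below 0.02 m/s); the robot touches nothing.
It fails at once if the fingers press on the sample block or its caps (over 2 N) (contact force between the fingers and block above 2 N).
It also fails if it takes over 54 s, if anything falls off the work surface, if the arm or the gripper's body presses on something with over 40 N, if the wrist force passes 120 N, or if a joint passes its speed limit or range.

## Working session

There is one attempt and no reset: what is moved stays moved. The work goes in short steps, Python scripts to look and compute and a tool call to move; the robot and the scene stay as the last step left them, time stands still between calls to the robot, and variables do not carry over. Pictures are saved under pics/ and viewed, at most 10 in all, crops included, and the job is handed in when it is done.

Besides the shell and the picture viewer there is one more tool, called after "Call:" as name([rows], argument=value, ...), one row to a line, values as JSON. step_arm: Moves the arm, as the interface text tells. Shifts and turns lie within -1 to 1; 1 stands for 0.3 m of shift or 90 degrees of turn. Its arguments: {"type":"object","properties":{"plan":{"type":"array"}},"required":["plan"]}

```bash
mkdir -p pics; ls
cat > h.py <<'E'
from cell import ctrl
import numpy as np, cv2
def save(n,im): cv2.imwrite('pics/'+n,im[:,:,::-1])
def cloud(d,T):
    z=d['range_z']; v,u=np.mgrid[:z.shape[0],:z.shape[1]]
    P=np.stack([(u-d['cx'])/d['fx']*z,(v-d['cy'])/d['fy']*z,z],-1)
    return P@T[:3,:3].T+T[:3,3]
E
python3 - <<'E'
from h import *
s=ctrl.read_state(); print(s)
for n in ('scene','side'):
    d=ctrl.get_image(n); save(n+'0.png',d['color']); np.savez('pics/'+n+'0.npz',**{k:v for k,v in d.items()})
    print(n,d['T'].round(3).tolist(),d['fx'])
E
```

```text
pics
{'clock': 0.0, 'qpos': array([ 1.09420127,  0.62934403,  0.03842247,  1.51836042, -0.02696735,
        0.99630787, -0.01999075]), 'qd': array([-0.00083212, -0.00100714, -0.00049728,  0.00085994,  0.00043647,
        0.00132319,  0.00149578]), 'tau': array([-2.59462655e-05, -5.63395321e+01,  1.22622907e+00, -1.93446493e+01,
        1.09817268e-02,  1.06468366e-02,  2.57243306e-05]), 'eef_pos': array([ 259.36648071, -595.37561813,  252.39249192]), 'tool_rot': array([-3.13969094e+00,  4.08485774e-05,  4.10838036e-01]), 'force': array([-0.08990686,  0.23977523, -0.043286  ]), 'torque': array([ 0.05707121,  0.08980483, -0.00010326]), 'gripper_force': 0.0, 'width': 85.53938939178116}
scene [[-0.699, 0.443, -0.561, 1014.783], [0.715, 0.451, -0.535, 579.952], [0.016, -0.775, -0.632, 736.618], [0.0, 0.0, 0.0, 1.0]] 414.19051798123246
side [[-0.996, -0.04, 0.079, 341.376], [-0.088, 0.508, -0.857, 759.293], [-0.006, -0.861, -0.509, 546.776], [0.0, 0.0, 0.0, 1.0]] 450.04150563558227
```

View pics/scene0.png

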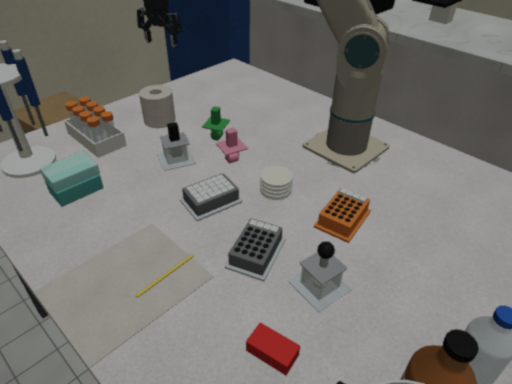

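View pics/side0.png

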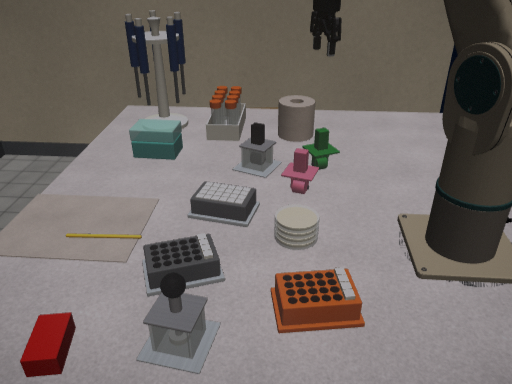

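The roller with the black handle is in its stand at scene (173,130) and side (258,133). The target dark grey block is at scene (257,245) and side (180,260), with its white strip at the robot-side end (scene (265,226), side (205,245)). The fully capped block, the orange look-alike, the tamper and the green and pink tools are distractors.

Run:
```python
from h import *
R=dict(scene=dict(guard=(155,125,195,160),block=(225,210,295,285)),side=dict(guard=(235,120,285,170),block=(135,225,225,290)))
for n in R:
    d=dict(np.load(f'pics/{n}0.npz')); C=cloud(d,d['T']); col=d['color'].astype(int)
    val=d['range_z']>0
    for k,(a,b,c,e) in R[n].items():
        P=C[b:e,a:c].reshape(-1,3); V=val[b:e,a:c].ravel(); K=col[b:e,a:c].reshape(-1,3)
        def rep(nm,m):
            m=m&V
            if m.sum()<8: print(n,nm,m.sum());return
            r=cv2.minAreaRect(P[m][:,:2].astype(np.float32)); print(n,nm,m.sum(),'mean',P[m].mean(0).round(1),'rect',np.round(r[0],1),np.round(r[1],1),round(r[2],1))
        z=P[:,2]
        if k=='guard':
            rep('guard',(abs(z-70)<6)); rep('handletop',(z>114)&(z<132)); rep('handle',(z>80)&(z<132)); rep('foot',(z>1)&(z<12))
        else:
            rep('top',(abs(z-48)<7)); rep('cap',(z>40)&(K.min(1)>140)&(z<65))
        print(n,k,'bench z',np.median(z[V&(abs(z)<12)]).round(1),'bright',K.max())
```

```text
scene guard 273 mean [ 433.7 -318.4   70.1] rect [ 428.8 -326.8] [74.7 73.9] 66.6
scene handletop 37 mean [ 434.4 -318.8  119.3] rect [ 435.  -316.7] [13.3 28.3] 41.4
scene handle 152 mean [ 434.  -318.   102.4] rect [ 435.6 -321.2] [19.9 36.7] 33.2
scene foot 276 mean [ 387.9 -406.7    3.9] rect [ 384.4 -402.4] [221.1 131.5] 51.7
scene guard bench z 0.6 bright 158
scene top 1480 mean [542.8 125.6  48.4] rect [534.5 120.1] [130.7  85.4] 21.7
scene cap 124 mean [493.3 103.5  55.1] rect [493.2 103. ] [18.1 68.1] 23.7
scene block bench z 0.5 bright 163
side guard 276 mean [ 428.7 -315.3   71.8] rect [ 395.2 -401.9] [239.   73.6] 65.6
side handletop 85 mean [ 429.1 -321.1  121.2] rect [ 430.2 -323.9] [25.  29.8] 65.9
side handle 253 mean [ 428.7 -319.3  105.5] rect [ 430.7 -324.3] [26.  32.5] 67.6
side foot 1099 mean [ 428.3 -480.6    3.9] rect [ 436.3 -487.1] [149.2 385.4] 4.3
side guard bench z 3.0 bright 162
side top 2023 mean [536.9 129.5  49.1] rect [534.  120.2] [127.  87.] 21.8
side cap 180 mean [492.6 103.4  56.6] rect [492.4 103.1] [15.8 71.8] 21.5
side block bench z 2.0 bright 167
```

Call:
step_arm([
  {"az": 0.066,"gripper": 1},
  {"az": 0.066,"gripper": 1},
  {"az": 0.066,"gripper": 1},
  {"az": 0.066,"gripper": 1},
  {"az": 0.066,"gripper": 1},
  {"az": 0.066,"gripper": 1},
  {"az": 0.066,"gripper": 1},
  {"az": 0.066,"gripper": 1},
  {"dx": 0.019,"dy": -0.132,"gripper": 1},
  {"dx": 0.019,"dy": -0.132,"gripper": 1},
  {"dx": 0.019,"dy": -0.132,"gripper": 1},
  {"dx": 0.019,"dy": -0.132,"gripper": 1},
  {"dx": 0.019,"dy": -0.132,"gripper": 1},
  {"dx": 0.019,"dy": -0.132,"gripper": 1},
  {"dx": 0.019,"dy": -0.132,"gripper": 1},
  {"dx": 0.019,"dy": -0.132,"gripper": 1},
  {"gripper": 1},
  {"gripper": 1},
])

```text
invalid input
```

```bash
cat >> h.py <<'E'
from scipy.spatial.transform import Rotation as Ro
def wrist():
    s=ctrl.read_state(); d=ctrl.get_image('wrist')
    T=np.eye(4); T[:3,:3]=Ro.from_euler('xyz',s['tool_rot']).as_matrix(); T[:3,3]=s['eef_pos']
    return s,d,cloud(d,T@d['T_tool_cam'])
def totool(s,w): return (np.array(w)@Ro.from_euler('xyz',s['tool_rot']).as_matrix()).round(1)
def rep(nm,P,m):
    r=cv2.minAreaRect(P[m][:,:2].astype(np.float32)); print(nm,m.sum(),'mean',P[m].mean(0).round(1),'rect',np.round(r[0],1),np.round(r[1],1),round(r[2],1))
E
python3 - <<'E'
from h import *
s,d,C=wrist(); save('w1.png',d['color']); np.savez('pics/w1.npz',C=C,col=d['color'],z=d['range_z'])
print(s['eef_pos'],s['tool_rot'],s['qpos'],s['clock'])
near=(np.hypot(C[...,0]-429,C[...,1]+325)<60)&(d['range_z']>0)
for nm,a,b in (('handletop',114,130),('guard',64,76)): rep(nm,C,near&(C[...,2]>a)&(C[...,2]<b))
E
```

```text
[ 259.37218167 -595.44511577  252.47347537] [-3.13988456e+00  8.23980008e-06  4.10748437e-01] [ 1.09424918  0.6292687   0.03842869  1.51826009 -0.02700015  0.99628934
 -0.02001181] 0.1
handletop 0 mean [nan nan nan] rect [0. 0.] [0. 0.] 0.0
guard 0 mean [nan nan nan] rect [0. 0.] [0. 0.] 0.0h.py:15: RuntimeWarning: Mean of empty slice.
  r=cv2.minAreaRect(P[m][:,:2].astype(np.float32)); print(nm,m.sum(),'mean',P[m].mean(0).round(1),'rect',np.round(r[0],1),np.round(r[1],1),round(r[2],1))
  ret = um.true_divide(
```

View pics/w1.png

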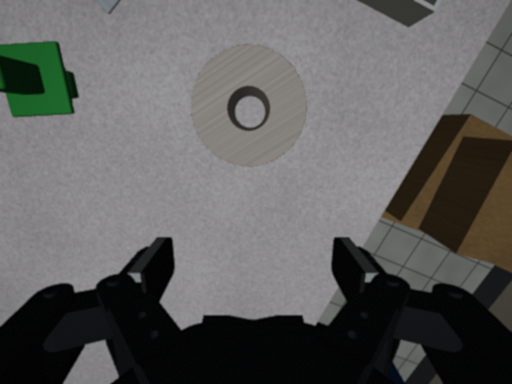

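The move was refused as invalid, so this picture is from the start pose. It shows the paper roll at (250,105) and the green tool at (35,80). I'll resend with every field filled in.

Call:
step_arm([
  {"dx": 0,"dy": 0,"dz": 0,"ax": 0,"ay": 0,"az": 0.066,"gripper": 1},
  {"dx": 0,"dy": 0,"dz": 0,"ax": 0,"ay": 0,"az": 0.066,"gripper": 1},
  {"dx": 0,"dy": 0,"dz": 0,"ax": 0,"ay": 0,"az": 0.066,"gripper": 1},
  {"dx": 0,"dy": 0,"dz": 0,"ax": 0,"ay": 0,"az": 0.066,"gripper": 1},
  {"dx": 0,"dy": 0,"dz": 0,"ax": 0,"ay": 0,"az": 0.066,"gripper": 1},
  {"dx": 0,"dy": 0,"dz": 0,"ax": 0,"ay": 0,"az": 0.066,"gripper": 1},
  {"dx": 0,"dy": 0,"dz": 0,"ax": 0,"ay": 0,"az": 0.066,"gripper": 1},
  {"dx": 0,"dy": 0,"dz": 0,"ax": 0,"ay": 0,"az": 0.066,"gripper": 1},
  {"dx": 0.019,"dy": -0.132,"dz": 0,"ax": 0,"ay": 0,"az": 0,"gripper": 1},
  {"dx": 0.019,"dy": -0.132,"dz": 0,"ax": 0,"ay": 0,"az": 0,"gripper": 1},
  {"dx": 0.019,"dy": -0.132,"dz": 0,"ax": 0,"ay": 0,"az": 0,"gripper": 1},
  {"dx": 0.019,"dy": -0.132,"dz": 0,"ax": 0,"ay": 0,"az": 0,"gripper": 1},
  {"dx": 0.019,"dy": -0.132,"dz": 0,"ax": 0,"ay": 0,"az": 0,"gripper": 1},
  {"dx": 0.019,"dy": -0.132,"dz": 0,"ax": 0,"ay": 0,"az": 0,"gripper": 1},
  {"dx": 0.019,"dy": -0.132,"dz": 0,"ax": 0,"ay": 0,"az": 0,"gripper": 1},
  {"dx": 0.019,"dy": -0.132,"dz": 0,"ax": 0,"ay": 0,"az": 0,"gripper": 1},
  {"dx": 0,"dy": 0,"dz": 0,"ax": 0,"ay": 0,"az": 0,"gripper": 1},
  {"dx": 0,"dy": 0,"dz": 0,"ax": 0,"ay": 0,"az": 0,"gripper": 1},
])

```text
clock: 2.4
eef_pos: [429.6, -325.6, 253.3]
tool_rot: [3.141, 0.0, -0.419]
force: [-0.7, -0.3, 0.9]
width: 85.6
gripper_force: 0.0
```

Run:
```python
from h import *
s,d,C=wrist(); save('w2.png',d['color']); np.savez('pics/w2.npz',C=C,col=d['color'],z=d['range_z'])
print(s['eef_pos'],s['tool_rot'],s['qpos'],s['clock'])
near=(np.hypot(C[...,0]-429,C[...,1]+325)<60)&(d['range_z']>0)
for nm,a,b in (('handletop',114,130),('guard',64,76),('foot',1,12)):
    m=near&(C[...,2]>a)&(C[...,2]<b); rep(nm,C,m) if m.any() else print(nm,0)
```

```text
[ 429.59131013 -325.55478444  253.26470311] [ 3.14082319e+00  2.43095478e-04 -4.18788889e-01] [ 0.40769724  0.48187523  0.27690694  1.83379487 -0.16854637  0.84883631
 -1.22318488] 2.4
handletop 711 mean [ 431.3 -330.7  120.6] rect [ 430.4 -330.5] [23.8 29. ] 65.5
guard 2816 mean [ 434.  -331.9   69. ] rect [ 429.7 -330. ] [70.1 74.1] 66.1
foot 1306 mean [ 452.5 -338.6    4.1] rect [ 426.7 -328.5] [109.1 115.8] 55.6
```

View pics/w2.png

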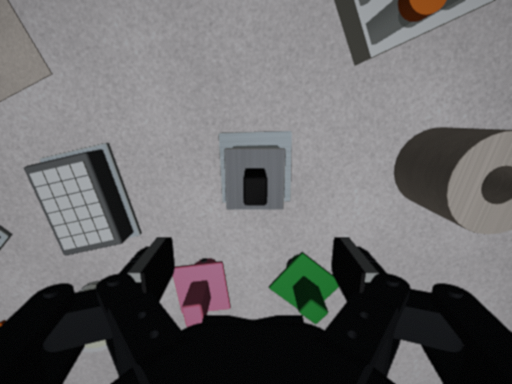

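The wrist view shows the roller handle at (255,187), square to the gripper axes. The handle measures 24 x 29 mm along 66° and the guard top is at z = 69, which agrees with the given sizes. Next I descend and grip.

Call:
step_arm([
  {"dx": 0.004,"dy": 0.007,"dz": 0.1,"ax": 0,"ay": 0,"az": 0,"gripper": 1},
  {"dx": 0,"dy": 0,"dz": 0.12,"ax": 0,"ay": 0,"az": 0,"gripper": 1},
  {"dx": 0,"dy": 0,"dz": 0.12,"ax": 0,"ay": 0,"az": 0,"gripper": 1},
  {"dx": 0,"dy": 0,"dz": 0.1,"ax": 0,"ay": 0,"az": 0,"gripper": 1},
  {"dx": 0,"dy": 0,"dz": 0.05,"ax": 0,"ay": 0,"az": 0,"gripper": 1},
  {"dx": 0,"dy": 0,"dz": 0.027,"ax": 0,"ay": 0,"az": 0,"gripper": 1},
  {"dx": 0,"dy": 0,"dz": 0,"ax": 0,"ay": 0,"az": 0,"gripper": 1},
  {"dx": 0,"dy": 0,"dz": 0,"ax": 0,"ay": 0,"az": 0,"gripper": 0},
  {"dx": 0,"dy": 0,"dz": 0,"ax": 0,"ay": 0,"az": 0,"gripper": 0},
  {"dx": 0,"dy": 0,"dz": 0,"ax": 0,"ay": 0,"az": 0,"gripper": 0},
  {"dx": 0,"dy": 0,"dz": 0,"ax": 0,"ay": 0,"az": 0,"gripper": 0},
  {"dx": 0,"dy": 0,"dz": 0,"ax": 0,"ay": 0,"az": 0,"gripper": 0},
  {"dx": 0,"dy": 0,"dz": 0,"ax": 0,"ay": 0,"az": 0,"gripper": 0},
  {"dx": 0,"dy": 0,"dz": 0,"ax": 0,"ay": 0,"az": 0,"gripper": 0},
])

```text
clock: 4.2
eef_pos: [430.5, -327.7, 98.8]
tool_rot: [3.141, -0.001, -0.419]
force: [-0.4, 0.1, 6.2]
width: 23.1
gripper_force: 59.8
```

Call:
step_arm([
  {"dx": 0,"dy": 0,"dz": -0.04,"ax": 0,"ay": 0,"az": 0,"gripper": 0},
  {"dx": 0,"dy": 0,"dz": -0.06,"ax": 0,"ay": 0,"az": 0,"gripper": 0},
  {"dx": 0,"dy": 0,"dz": -0.08,"ax": 0,"ay": 0,"az": 0,"gripper": 0},
  {"dx": 0,"dy": 0,"dz": -0.08,"ax": 0,"ay": 0,"az": 0,"gripper": 0},
  {"dx": 0,"dy": 0,"dz": -0.08,"ax": 0,"ay": 0,"az": 0,"gripper": 0},
  {"dx": 0,"dy": 0,"dz": -0.08,"ax": 0,"ay": 0,"az": 0,"gripper": 0},
  {"dx": 0,"dy": 0,"dz": -0.05,"ax": 0,"ay": 0,"az": 0,"gripper": 0},
  {"dx": 0,"dy": 0,"dz": 0,"ax": 0,"ay": 0,"az": 0,"gripper": 0},
  {"dx": 0,"dy": 0,"dz": 0,"ax": 0,"ay": 0,"az": 0,"gripper": 0},
])

```text
clock: 5.32
eef_pos: [429.8, -326.9, 238.4]
tool_rot: [-3.141, 0.002, -0.418]
force: [0.4, -0.4, -2.7]
width: 23.5
gripper_force: 59.0
```

Run:
```python
from h import *
s=ctrl.read_state();print(s['eef_pos'],s['tool_rot'],s['force'],s['width'],s['clock'])
d=ctrl.get_image('side'); save('side2.png',cv2.resize(d['color'][20:250,150:400],None,fx=2,fy=2))
C=cloud(d,d['T']); near=(np.hypot(C[...,0]-430,C[...,1]+327)<70)&(d['range_z']>0)
for a in range(120,240,8):
    m=near&(C[...,2]>a)&(C[...,2]<=a+8)
    if m.sum()>10: print(a,m.sum(),C[m].mean(0).round(1),np.ptp(C[m][:,0]).round(1))
u=np.array([.407,.9135]);
# world target deltas
b=np.radians(21.8); X=np.array([np.cos(b),np.sin(b)]); Y=np.array([-X[1],X[0]])
t=np.array([492.5,103.4])-30*Y; print('start',t,'end',t+62*Y,'delta',t-s['eef_pos'][:2])
```

```text
[ 429.77213333 -326.86625423  238.37788513] [-3.14111764e+00  1.75873667e-03 -4.18490443e-01] [ 0.36040904 -0.44672021 -2.70409019] 23.45309255908468 5.325
152 23 [ 426.9 -316.7  157.3] 35.0
160 39 [ 430.3 -312.1  164.4] 41.2
168 58 [ 428.5 -312.3  172.1] 43.2
176 64 [ 429.1 -315.2  180.2] 42.8
184 53 [ 428.5 -319.   187.3] 42.6
192 36 [ 430.5 -318.3  193.6] 41.7
200 24 [ 432.4 -300.9  207.1] 91.3
208 242 [ 427.8 -312.4  211.5] 90.9
216 42 [ 427.  -314.2  220.1] 33.6
224 43 [ 427.7 -310.4  228.4] 33.1
232 49 [ 429.6 -309.3  235.9] 32.6
start [503.64103507  75.54542519] end [480.61622926 133.11154646] delta [ 73.86890174 402.41167943]
```

View pics/side2.png

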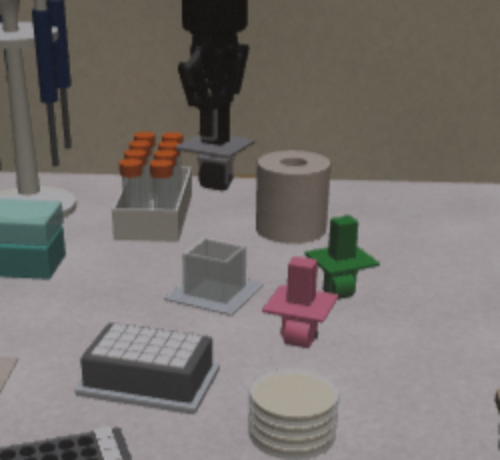

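The roller is held upright, with its wheel at about (215,172) in the crop and the empty stand below at (215,270). I'll carry it to above the strip.

Call:
step_arm([
  {"dx": -0.016,"dy": -0.066,"dz": 0,"ax": 0,"ay": 0,"az": 0,"gripper": 0},
  {"dx": -0.032,"dy": -0.133,"dz": 0,"ax": 0,"ay": 0,"az": 0,"gripper": 0},
  {"dx": -0.032,"dy": -0.133,"dz": 0,"ax": 0,"ay": 0,"az": 0,"gripper": 0},
  {"dx": -0.032,"dy": -0.133,"dz": 0,"ax": 0,"ay": 0,"az": 0,"gripper": 0},
  {"dx": -0.032,"dy": -0.133,"dz": 0,"ax": 0,"ay": 0,"az": 0,"gripper": 0},
  {"dx": -0.032,"dy": -0.133,"dz": 0,"ax": 0,"ay": 0,"az": 0,"gripper": 0},
  {"dx": -0.032,"dy": -0.133,"dz": 0,"ax": 0,"ay": 0,"az": 0,"gripper": 0},
  {"dx": -0.032,"dy": -0.133,"dz": 0,"ax": 0,"ay": 0,"az": 0,"gripper": 0},
  {"dx": -0.032,"dy": -0.133,"dz": 0,"ax": 0,"ay": 0,"az": 0,"gripper": 0},
  {"dx": -0.032,"dy": -0.133,"dz": 0,"ax": 0,"ay": 0,"az": 0,"gripper": 0},
  {"dx": -0.016,"dy": -0.066,"dz": 0,"ax": 0,"ay": 0,"az": -0.055,"gripper": 0},
  {"dx": 0,"dy": 0,"dz": 0,"ax": 0,"ay": 0,"az": -0.065,"gripper": 0},
  {"dx": 0,"dy": 0,"dz": 0,"ax": 0,"ay": 0,"az": -0.065,"gripper": 0},
  {"dx": 0,"dy": 0,"dz": 0,"ax": 0,"ay": 0,"az": -0.065,"gripper": 0},
  {"dx": 0,"dy": 0,"dz": 0,"ax": 0,"ay": 0,"az": -0.065,"gripper": 0},
  {"dx": 0,"dy": 0,"dz": 0,"ax": 0,"ay": 0,"az": -0.065,"gripper": 0},
  {"dx": 0,"dy": 0,"dz": 0,"ax": 0,"ay": 0,"az": -0.065,"gripper": 0},
  {"dx": 0,"dy": 0,"dz": 0,"ax": 0,"ay": 0,"az": -0.065,"gripper": 0},
  {"dx": 0,"dy": 0,"dz": 0,"ax": 0,"ay": 0,"az": 0,"gripper": 0},
  {"dx": 0,"dy": 0,"dz": 0,"ax": 0,"ay": 0,"az": 0,"gripper": 0},
])

```text
clock: 7.88
eef_pos: [504.3, 75.6, 239.1]
tool_rot: [3.142, 0.001, 0.381]
force: [0.3, 0.4, -2.6]
width: 23.5
gripper_force: 59.6
```

Run:
```python
from h import *
s,d,C=wrist(); save('w3.png',d['color']); print(s['eef_pos'],s['tool_rot'],s['qpos'],s['clock'])
K=d['color'].astype(int); val=d['range_z']>0
near=(np.hypot(C[...,0]-534,C[...,1]-120)<90)&val
m=near&(abs(C[...,2]-49)<4); rep('top',C,m) if m.sum()>5 else print(0)
m=near&(C[...,2]>51)&(C[...,2]<62)&(K.min(-1)>130); rep('caps',C,m) if m.sum()>5 else print(0)
X=np.array([np.cos(.3805),np.sin(.3805)]);print(totool(s,[503.6-s['eef_pos'][0],75.5-s['eef_pos'][1],0]))
```

```text
[504.33020451  75.61096517 239.07134182] [3.14154463e+00 5.70547585e-04 3.81320493e-01] [-0.23259861  0.44833444  0.0406649   1.92007956 -0.0249895   0.77420974
 -1.3675463 ] 7.875
top 6682 mean [548.2 121.8  47.3] rect [544.5 120.7] [106.2  84.3] 22.5
caps 166 mean [500.  102.1  53.7] rect [499.8 102.4] [ 2.7 70.2] 21.6
[-0.7 -0.2  0. ]
```

View pics/w3.png

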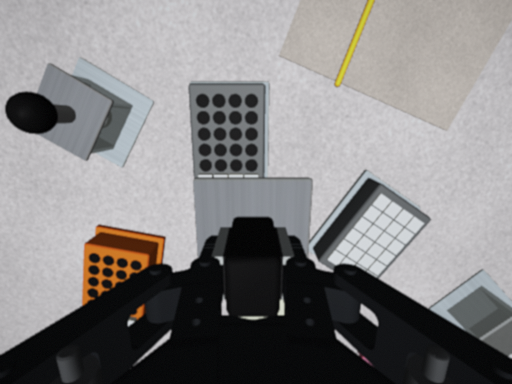

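The strip sits just under the guard's front edge at (225,178), and the block is square to the tool. Now I lower onto cap0.

Call:
step_arm([
  {"dx": -0.005,"dy": 0,"dz": 0.1,"ax": 0,"ay": 0,"az": 0,"gripper": 0},
  {"dx": 0,"dy": 0,"dz": 0.1,"ax": 0,"ay": 0,"az": 0,"gripper": 0},
  {"dx": 0,"dy": 0,"dz": 0.07,"ax": 0,"ay": 0,"az": 0,"gripper": 0},
  {"dx": 0,"dy": 0,"dz": 0.03,"ax": 0,"ay": 0,"az": 0,"gripper": 0},
  {"dx": 0,"dy": 0,"dz": 0.025,"ax": 0,"ay": 0,"az": 0,"gripper": 0},
  {"dx": 0,"dy": 0,"dz": 0.015,"ax": 0,"ay": 0,"az": 0,"gripper": 0},
  {"dx": 0,"dy": 0,"dz": 0.01,"ax": 0,"ay": 0,"az": 0,"gripper": 0},
  {"dx": 0,"dy": 0,"dz": 0,"ax": 0,"ay": 0,"az": 0,"gripper": 0},
  {"dx": 0,"dy": 0,"dz": 0,"ax": 0,"ay": 0,"az": 0,"gripper": 0},
])

```text
clock: 9.05
eef_pos: [503.8, 75.0, 136.1]
tool_rot: [3.141, -0.002, 0.382]
force: [-2.5, -1.2, 11.7]
width: 23.4
gripper_force: 61.6
```

The wheel load is about 14 N, which is firm. I'll press 1.5 mm deeper and roll along the strip.

Call:
step_arm([
  {"dx": 0,"dy": 0,"dz": 0.005,"ax": 0,"ay": 0,"az": 0,"gripper": 0},
  {"dx": 0,"dy": -0.013,"dz": 0,"ax": 0,"ay": 0,"az": 0,"gripper": 0},
  {"dx": 0,"dy": -0.013,"dz": 0,"ax": 0,"ay": 0,"az": 0,"gripper": 0},
  {"dx": 0,"dy": -0.013,"dz": 0,"ax": 0,"ay": 0,"az": 0,"gripper": 0},
  {"dx": 0,"dy": -0.013,"dz": 0,"ax": 0,"ay": 0,"az": 0,"gripper": 0},
  {"dx": 0,"dy": -0.013,"dz": 0,"ax": 0,"ay": 0,"az": 0,"gripper": 0},
  {"dx": 0,"dy": -0.013,"dz": 0,"ax": 0,"ay": 0,"az": 0,"gripper": 0},
  {"dx": 0,"dy": -0.013,"dz": 0,"ax": 0,"ay": 0,"az": 0,"gripper": 0},
  {"dx": 0,"dy": -0.013,"dz": 0,"ax": 0,"ay": 0,"az": 0,"gripper": 0},
  {"dx": 0,"dy": -0.013,"dz": 0,"ax": 0,"ay": 0,"az": 0,"gripper": 0},
  {"dx": 0,"dy": -0.013,"dz": 0,"ax": 0,"ay": 0,"az": 0,"gripper": 0},
  {"dx": 0,"dy": -0.013,"dz": 0,"ax": 0,"ay": 0,"az": 0,"gripper": 0},
  {"dx": 0,"dy": -0.013,"dz": 0,"ax": 0,"ay": 0,"az": 0,"gripper": 0},
  {"dx": 0,"dy": -0.013,"dz": 0,"ax": 0,"ay": 0,"az": 0,"gripper": 0},
  {"dx": 0,"dy": -0.013,"dz": 0,"ax": 0,"ay": 0,"az": 0,"gripper": 0},
  {"dx": 0,"dy": -0.013,"dz": 0,"ax": 0,"ay": 0,"az": 0,"gripper": 0},
  {"dx": 0,"dy": 0,"dz": 0,"ax": 0,"ay": 0,"az": 0,"gripper": 0},
  {"dx": 0,"dy": 0,"dz": 0,"ax": 0,"ay": 0,"az": 0,"gripper": 0},
  {"dx": 0,"dy": 0,"dz": 0,"ax": 0,"ay": 0,"az": 0,"gripper": 0},
])

```text
clock: 11.42
eef_pos: [482.0, 129.8, 134.7]
tool_rot: [-3.142, -0.002, 0.382]
force: [-3.3, -1.3, 11.7]
width: 23.3
gripper_force: 61.7
```

Call:
step_arm([
  {"dx": 0,"dy": 0,"dz": -0.03,"ax": 0,"ay": 0,"az": 0,"gripper": 0},
  {"dx": 0,"dy": 0,"dz": -0.08,"ax": 0,"ay": 0,"az": 0,"gripper": 0},
  {"dx": 0,"dy": 0,"dz": -0.1,"ax": 0,"ay": 0,"az": 0,"gripper": 0},
  {"dx": 0,"dy": 0,"dz": -0.1,"ax": 0,"ay": 0,"az": 0,"gripper": 0},
  {"dx": 0,"dy": 0,"dz": -0.04,"ax": 0,"ay": 0,"az": 0,"gripper": 0},
  {"dx": 0,"dy": 0,"dz": 0,"ax": 0,"ay": 0,"az": 0,"gripper": 0},
  {"dx": 0,"dy": 0,"dz": 0,"ax": 0,"ay": 0,"az": 0,"gripper": 0},
])

```text
clock: 12.3
eef_pos: [480.7, 129.4, 236.7]
tool_rot: [-3.141, 0.002, 0.383]
force: [0.2, -0.5, -4.7]
width: 23.2
gripper_force: 59.7
```

Run:
```python
from h import *
s=ctrl.read_state();print(s['eef_pos'],s['tool_rot'],s['force'],s['width'],s['clock'])
b=np.radians(21.8); X=np.array([np.cos(b),np.sin(b)]); Y=np.array([-X[1],X[0]])
def caps(n,d):
    C=cloud(d,d['T']); Q=C[...,:2]-[492.6,103.4]; x=Q@X;y=Q@Y; v=(d['range_z']>0)&(C[...,2]<66)
    print(n,[(int(m.sum()),round(float(np.median(C[m][:,2])),1)) for c in (-27,-9,9,27) for m in [v&(abs(x)<6)&(abs(y-c)<6)] if m.any()])
    m=v&(x>14)&(x<105)&(abs(y)<40)&(C[...,2]>43);print('top',np.median(C[m][:,2]).round(1))
for n in ('scene','side'):
    caps(n+' before',dict(np.load(f'pics/{n}0.npz'))); d=ctrl.get_image(n); caps(n+' after',d)
    if n=='side': save('side3.png',cv2.resize(d['color'][140:300,120:280],None,fx=3.5,fy=3.5,interpolation=cv2.INTER_CUBIC))
```

```text
[480.68288889 129.3762669  236.67335124] [-3.14147456e+00  2.00297191e-03  3.82542939e-01] [ 0.17769116 -0.50549433 -4.6563116 ] 23.163230869577394 12.3
scene before [(16, 55.1), (20, 54.1), (19, 55.7), (22, 55.5)]
top 48.4
scene after [(20, 50.2), (19, 50.1), (16, 50.6), (19, 50.3)]
top 48.4
side before [(21, 56.6), (29, 56.0), (28, 56.8), (30, 56.5)]
top 49.7
side after [(20, 51.3), (27, 52.0), (30, 51.6), (31, 51.5)]
top 49.7
```

View pics/side3.png

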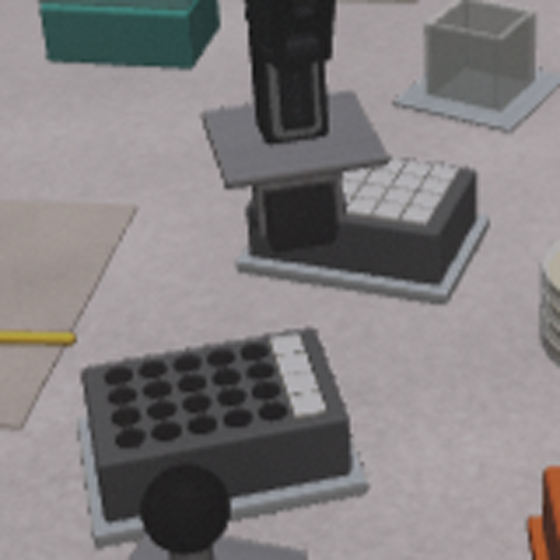

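All four caps now lie level, about 2 mm above the block top, in both depth views, so they are home (white strip at (297,375) in the crop). I'll carry the roller back over its stand.

Call:
step_arm([
  {"dx": 0,"dy": 0,"dz": 0,"ax": 0,"ay": 0,"az": 0.064,"gripper": 0},
  {"dx": 0,"dy": 0,"dz": 0,"ax": 0,"ay": 0,"az": 0.064,"gripper": 0},
  {"dx": 0,"dy": 0,"dz": 0,"ax": 0,"ay": 0,"az": 0.064,"gripper": 0},
  {"dx": 0,"dy": 0,"dz": 0,"ax": 0,"ay": 0,"az": 0.064,"gripper": 0},
  {"dx": 0,"dy": 0,"dz": 0,"ax": 0,"ay": 0,"az": 0.064,"gripper": 0},
  {"dx": 0,"dy": 0,"dz": 0,"ax": 0,"ay": 0,"az": 0.064,"gripper": 0},
  {"dx": 0,"dy": 0,"dz": 0,"ax": 0,"ay": 0,"az": 0.063,"gripper": 0},
  {"dx": 0.021,"dy": 0.066,"dz": 0,"ax": 0,"ay": 0,"az": 0.063,"gripper": 0},
  {"dx": 0.042,"dy": 0.133,"dz": 0,"ax": 0,"ay": 0,"az": 0,"gripper": 0},
  {"dx": 0.042,"dy": 0.133,"dz": 0,"ax": 0,"ay": 0,"az": 0,"gripper": 0},
  {"dx": 0.042,"dy": 0.133,"dz": 0,"ax": 0,"ay": 0,"az": 0,"gripper": 0},
  {"dx": 0.042,"dy": 0.133,"dz": 0,"ax": 0,"ay": 0,"az": 0,"gripper": 0},
  {"dx": 0.042,"dy": 0.133,"dz": 0,"ax": 0,"ay": 0,"az": 0,"gripper": 0},
  {"dx": 0.042,"dy": 0.133,"dz": 0,"ax": 0,"ay": 0,"az": 0,"gripper": 0},
  {"dx": 0.042,"dy": 0.133,"dz": 0,"ax": 0,"ay": 0,"az": 0,"gripper": 0},
  {"dx": 0.042,"dy": 0.133,"dz": 0,"ax": 0,"ay": 0,"az": 0,"gripper": 0},
  {"dx": 0.042,"dy": 0.133,"dz": 0,"ax": 0,"ay": 0,"az": 0,"gripper": 0},
  {"dx": 0.042,"dy": 0.133,"dz": 0,"ax": 0,"ay": 0,"az": 0,"gripper": 0},
  {"dx": 0.021,"dy": 0.066,"dz": 0,"ax": 0,"ay": 0,"az": 0,"gripper": 0},
  {"dx": 0,"dy": 0,"dz": 0,"ax": 0,"ay": 0,"az": 0,"gripper": 0},
])

```text
clock: 14.9
eef_pos: [430.7, -329.3, 236.8]
tool_rot: [3.141, 0.001, -0.422]
force: [-0.0, 0.2, -3.6]
width: 23.7
gripper_force: 59.7
```

Run:
```python
from h import *
s=ctrl.read_state();p=s['eef_pos'];print(p,s['tool_rot'],s['force'],s['width'],s['clock'])
print(totool(s,[430.5-p[0],-327.7-p[1],98.8-p[2]]))
b=np.radians(-24.);X=np.array([np.cos(b),np.sin(b)]);Y=np.array([-X[1],X[0]])
for n in ('scene','side'):
    d=ctrl.get_image(n); C=cloud(d,d['T']); v=(d['range_z']>0)
    near=(np.hypot(C[...,0]-430,C[...,1]+327)<60)&v
    for nm,lo,hi in (('rim',58,70),('heldguard',198,214)):
        m=near&(C[...,2]>lo)&(C[...,2]<hi); 
        if m.sum()>8:
            x=C[m][:,:2]@X; y=C[m][:,:2]@Y; print(n,nm,m.sum(),'x',np.percentile(x,[2,98]).round(1),'y',np.percentile(y,[2,98]).round(1))
print('tcp in XY',p[:2]@X,p[:2]@Y)
```

```text
[ 430.71276004 -329.34929014  236.81060899] [ 3.14061925e+00  1.29913173e-03 -4.22044596e-01] [-0.01452418  0.21643309 -3.60160951] 23.736143786546428 14.9
[ -0.7  -1.6 138. ]
scene rim 146 x [494.4 558.4] y [-156.3  -93. ]
scene heldguard 279 x [490.5 561.4] y [-155.3  -88.5]
side rim 227 x [495.2 559.6] y [-156.2  -94.5]
side heldguard 269 x [489.4 560.7] y [-153.8  -86.4]
tcp in XY 527.4341101528239 -125.68888584193033
```

Both cameras put the tube mouth centre within 1 mm of the TCP. I'll lower it partway and check the force.

Call:
step_arm([
  {"dx": 0,"dy": 0,"dz": 0.06,"ax": 0,"ay": 0,"az": 0,"gripper": 0},
  {"dx": 0,"dy": 0,"dz": 0.1,"ax": 0,"ay": 0,"az": 0,"gripper": 0},
  {"dx": 0,"dy": 0,"dz": 0.06,"ax": 0,"ay": 0,"az": 0,"gripper": 0},
  {"dx": 0,"dy": 0,"dz": 0.04,"ax": 0,"ay": 0,"az": 0,"gripper": 0},
  {"dx": 0,"dy": 0,"dz": 0.03,"ax": 0,"ay": 0,"az": 0,"gripper": 0},
  {"dx": 0,"dy": 0,"dz": 0.03,"ax": 0,"ay": 0,"az": 0,"gripper": 0},
  {"dx": 0,"dy": 0,"dz": 0.03,"ax": 0,"ay": 0,"az": 0,"gripper": 0},
  {"dx": 0,"dy": 0,"dz": 0,"ax": 0,"ay": 0,"az": 0,"gripper": 0},
  {"dx": 0,"dy": 0,"dz": 0,"ax": 0,"ay": 0,"az": 0,"gripper": 0},
])

```text
clock: 16.12
eef_pos: [431.9, -327.8, 132.9]
tool_rot: [3.141, -0.001, -0.419]
force: [0.4, -0.3, -4.0]
width: 23.5
gripper_force: 59.7
```

Call:
step_arm([
  {"dx": 0,"dy": 0,"dz": 0.03,"ax": 0,"ay": 0,"az": 0,"gripper": 0},
  {"dx": 0,"dy": 0,"dz": 0.03,"ax": 0,"ay": 0,"az": 0,"gripper": 0},
  {"dx": 0,"dy": 0,"dz": 0.03,"ax": 0,"ay": 0,"az": 0,"gripper": 0},
  {"dx": 0,"dy": 0,"dz": 0.015,"ax": 0,"ay": 0,"az": 0,"gripper": 0},
  {"dx": 0,"dy": 0,"dz": 0.005,"ax": 0,"ay": 0,"az": 0,"gripper": 0},
  {"dx": 0,"dy": 0,"dz": 0,"ax": 0,"ay": 0,"az": 0,"gripper": 0},
  {"dx": 0,"dy": 0,"dz": 0,"ax": 0,"ay": 0,"az": 0,"gripper": 0},
])

```text
clock: 17.0
eef_pos: [432.0, -327.8, 100.0]
tool_rot: [3.141, -0.001, -0.419]
force: [0.3, 0.1, -3.6]
width: 23.2
gripper_force: 59.8
```

Call:
step_arm([
  {"dx": 0,"dy": 0,"dz": 0.005,"ax": 0,"ay": 0,"az": 0,"gripper": 0},
  {"dx": 0,"dy": 0,"dz": 0.004,"ax": 0,"ay": 0,"az": 0,"gripper": 0},
  {"dx": 0,"dy": 0,"dz": 0,"ax": 0,"ay": 0,"az": 0,"gripper": 0},
])

```text
clock: 17.38
eef_pos: [432.1, -327.8, 98.8]
tool_rot: [-3.141, -0.001, -0.419]
force: [-1.4, 2.8, 12.3]
width: 23.6
gripper_force: 61.9
```

Contact: the guard is seated on the rim. I'll release and rise.

Call:
step_arm([
  {"dx": 0,"dy": 0,"dz": -0.003,"ax": 0,"ay": 0,"az": 0,"gripper": 0},
  {"dx": 0,"dy": 0,"dz": 0,"ax": 0,"ay": 0,"az": 0,"gripper": 1},
  {"dx": 0,"dy": 0,"dz": 0,"ax": 0,"ay": 0,"az": 0,"gripper": 1},
  {"dx": 0,"dy": 0,"dz": 0,"ax": 0,"ay": 0,"az": 0,"gripper": 1},
  {"dx": 0,"dy": 0,"dz": 0,"ax": 0,"ay": 0,"az": 0,"gripper": 1},
  {"dx": 0,"dy": 0,"dz": 0,"ax": 0,"ay": 0,"az": 0,"gripper": 1},
  {"dx": 0,"dy": 0,"dz": -0.04,"ax": 0,"ay": 0,"az": 0,"gripper": 1},
  {"dx": 0,"dy": 0,"dz": -0.08,"ax": 0,"ay": 0,"az": 0,"gripper": 1},
  {"dx": 0,"dy": 0,"dz": -0.12,"ax": 0,"ay": 0,"az": 0,"gripper": 1},
  {"dx": 0,"dy": 0,"dz": -0.12,"ax": 0,"ay": 0,"az": 0,"gripper": 1},
  {"dx": 0,"dy": 0,"dz": -0.12,"ax": 0,"ay": 0,"az": 0,"gripper": 1},
  {"dx": 0,"dy": 0,"dz": 0,"ax": 0,"ay": 0,"az": 0,"gripper": 1},
  {"dx": 0,"dy": 0,"dz": 0,"ax": 0,"ay": 0,"az": 0,"gripper": 1},
])

```text
clock: 19.0
eef_pos: [431.6, -327.2, 242.0]
tool_rot: [-3.141, 0.0, -0.419]
force: [0.2, 0.0, -0.7]
width: 85.6
gripper_force: 0.0
```

Run:
```python
from h import *
s,d,C=wrist();print(s['eef_pos'],s['force'],s['width'],s['clock'])
near=(np.hypot(C[...,0]-430,C[...,1]+328)<60)&(d['range_z']>0)
for nm,a,b in (('handletop',114,130),('guard',62,80)): rep(nm,C,near&(C[...,2]>a)&(C[...,2]<b))
d=ctrl.get_image('side'); save('side4.png',cv2.resize(d['color'][90:290,120:320],None,fx=2.9,fy=2.9))
```

```text
[ 431.5502385  -327.24344341  242.02665692] [ 0.23651424  0.00070192 -0.65476362] 85.59967254371836 19.0
handletop 760 mean [ 432.9 -330.1  120.7] rect [ 432.2 -330. ] [23.1 29.5] 65.6
guard 3000 mean [ 436.2 -331.4   69.1] rect [ 431.6 -329.4] [69.8 74. ] 65.9
```

View pics/side4.png

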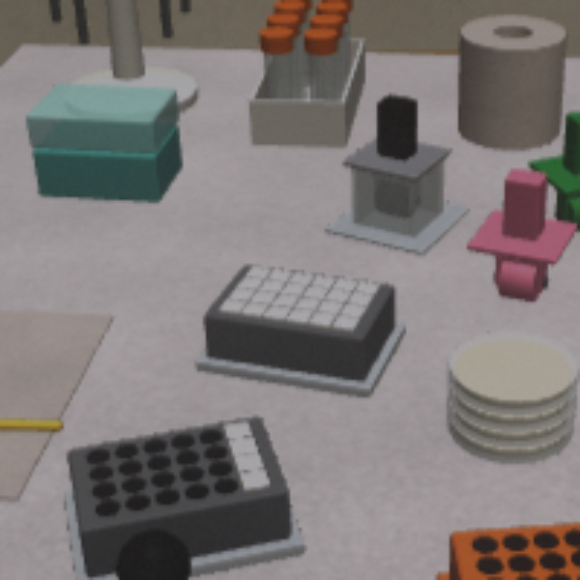

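The roller hangs upright in its stand at (398,160), at the same heights as at the start (guard 69, handle top 120.7). It sits 2 mm from its first position. The strip at (245,455) is flush.

```bash
python3 -c "
from cell import ctrl
print(ctrl.finish_job())"
```

```text
the job is handed in; nothing more can be done
None
```

I rolled all four caps home with the roller, hung it back upright in its stand and released it, then handed the job in at about 19 s; the hand-in returned no verdict, and I inferred the wheel's turn from the 58 mm pass instead of reading it.

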